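# Find the rotor's heavy side and hold it down

## Robot

A 6-joint arm with a two-finger parallel gripper is mounted at the origin on a cart in front of the work surface, level with it; the furniture and walls round the work are solid. World frame = base frame: x ahead of the robot, y to its left, z up, the work surface at z = 0. Lengths are in mm, angles in rad, forces in N, time in s.
With the tool pointing down it reaches from about 350 to 875 mm from the base axis. Payload 4.2 kg.
Tool frame: the origin (TCP) lies where the fingers leave the gripper's body, on its centre line; the fingertips stand 73 mm ahead of it and the grasp point (between the pads) lies 54 mm ahead of it; z points along the fingers, y is the direction in which the jaws open and shut (so a half turn about z gives the same grasp; the last joint's range is limited). The gripper opens to 85 mm and grips with 20 to 120 N. Pads are 22 mm wide; open, the fingers measure 114 mm over their backs; the gripper's body (76 mm by 85 mm) begins 54 mm behind the grasp point. The pads swing forward as they close: fully open they stand 13 mm farther back than shut.
Start: joints at [-0.876, 0.385, 0.008, 0, -1.194, -0.259], TCP at [263.847, -566.555, 303.912] pointing down, gripper open.
Joint ranges: [-3.14, 3.14], [-1.21, 2.06], [-1.07, 1.41], [-3.16, 2.05], [-2.99, -0.16], [-3.1, 3.1]. Speed limits (rad/s): [2.79, 2.79, 3.14, 3.14, 3.14, 3.14].

## Interface

Orientations are given as a unit quaternion [x, y, z, w].
In Python, from bench import arm gives the robot as it stands.
- The arm moves only by the tool apply_moves, never from a script. Its argument "increments" is a list that holds one entry, the list of rows, each a list of 7 numbers: the shift along the tool's x, y, z scaled (see below), then the turn, a rotation vector about the tool's x, y, z scaled (see below), then the gripper's target within -1 to 1 (fully open at 1, half-way at 0, shut at -1). A call has 1 to 10 rows; each row is the pose to reach, as a shift and turn from the pose commanded when the call began, along the tool's axes at that moment; what a row does not reach only later rows make up. The controller multiplies each number of a shift by 100 mm and each number of a turn by 0.5 rad. A row lasts 1/10 s, in which the tool goes at most 50 mm and 8.59 degrees, less where a joint would pass 70% of its speed; a pose out of reach is approached as far as the arm can. A call with a number of a shift or a turn outside -1 to 1 is refused whole. A call with a gripper value outside its range is refused whole. The fingers move at their own pace and stop on an object; the grip force is fixed at half the most. Time passes only in rows, so rows that repeat a pose let the fingers close. It gives the time, the measured TCP pose, the force and the opening at its end, in the units of the state.
- arm.read_state(): the state, without advancing time (a new reading comes with each control period).
- arm.get_image(name): name is "side" or "top" or "wrist"; returns a dict with "img" (480x640x3 uint8, red, green, blue), "fx", "fy", "cx", "cy" (pixels), "pose" (4x4, takes a point from camera to world coordinates). Camera axes: x right, y up, looking along -z (the intrinsics and any distortion apply to the point x, -y, -z); pixel columns grow to the right and rows downward; lengths in mm; the calibration is good to about 2 mm. The wrist camera is an equidistant fisheye: a pixel r from the principal point sees the ray r / f radians off the axis. A picture is of the moment at which its call begins. There is no depth.
- arm.job_done(): hands the job in, once; it reports no verdict.
Trained networks look in a picture, given as the dict that the camera call returned (one of the last four; its "shot" number tells which), for a name from the list of things; names that differ only in an ending like _2 or _b are one class to them, and where a whole thing is asked for, a point or a joint stands for the part that bears it (a point fixed in the world has none). Each returns a list of dicts, best first, with "conf" (0 to 1); they miss things now and then, are a little off and sometimes report something else, mostly with a low value. They report only what shows in the picture. A call takes as long as a camera call.
- arm.outline_of(label, picture): "pixels" (480x640 bool, what is visible of it) and "box" ([centre column, centre row, width, height] in pixels, round what is visible of it).
- arm.mark_of(label, picture): "at" ([column, row] in pixels: a listed point, or the origin of a listed thing).
The state is a dict: "clock": time; "joints": joint angles; "joint_vel": joint speeds; "joint_efforts": joint torques, N m; "position": TCP position; "ee_rot": TCP orientation; "contact_force": force on the tool from outside, world axes, zero at the start; "wrist_torque": the same for the moment, N m; "gripper_width": finger opening in mm.
Only numpy, scipy, OpenCV 4.12 (cv2) and the standard library are available. Lean on these libraries where they do the work, as an engineer would, in place of code of your own. Each camera call takes 0.05 s, during which the arm holds its last target.

## Task

The steel rotor on the bearing stand is heavier on one side, which cannot be seen. Swing it well up by hand, let go of it and watch where it rolls back to and stops (the bearing is stiff, so it stops about equally short of the bottom from the one side and from the other); then turn it by its rim until the heavy side points straight down, and finish still gripping it there, at rest. Do not disturb the things standing round the stand.

Things in the scene. Friction and masses are not known exactly. Their poses are not given: they have to be found in the camera images.
- stand: Grey bearing stand fixed to the bench: base 120 x 150 x 14 mm, its centre 10 mm along +x from this origin; a post 34 mm wide and a round bearing housing (radius 18 mm, on the axle line), both behind the rotor, from 20 mm behind its mid-plane. Origin on the bench straight below the rotor's middle; x points away from the robot along the axle, z up. Place and yaw vary.
- rotor: Steel disc, 140 mm diameter, 18 mm thick, upright, turning endlessly on a level axle 130 mm above the bench. Origin at its centre. x is the axle; y and z are fixed in the disc and turn with it, their relation to the heavy side is not told. Faces flat from 37 mm radius to the rim, free to be pinched there across the thickness; a boss of 16 mm radius stands 9 mm proud in front. 0.55 kg.
- axle (a point): Fixed point on the axle in the rotor's middle. The bearing is stiff and damped: the rotor stays put while its heavy side is within 20 to 30 degrees of straight down (or up). Let go farther out, it rolls down in 1 to 2 s and stops equally far from straight down on either side; half-way between those two stops is heavy side down. Weight torque up to 0.12 N m. May start rolling at once.
- red_dot (a point): Centre of a painted red dot, 16 mm across, on the rotor's front face (the one towards the robot), 50 mm from the axle, with a red stripe across the rim at the same angle; only marks to follow the turning by, in no told relation to the heavy side.
- dish_mid (a point): Bystander: flat round glass dish, 64 mm across, 16 mm high; point half-way up. Leave it alone.
- pen_mid (a point): Bystander: white and black marker pen lying flat, 133 mm long, 14 mm thick; point at its middle. Leave it alone.
- stopper_mid (a point): Bystander: red rubber stopper, 25 mm across, 24 mm high; point half-way up. Leave it alone.
- beaker_mid (a point): Bystander: small glass beaker, 52 x 56 mm, 72 mm high; point half-way up. Leave it alone.

How it is judged:
By the outcome, as a careful person would: the job done as asked, in the order asked, and still so for the second after the job is handed in, while the arm keeps its last pose, push and grip.
It also fails if it takes over 67 s, if anything falls off the work surface, if the arm or the gripper's body presses on something with over 40 N, if the wrist force passes 120 N, or if a joint passes its speed limit or range.

## Working session

There is one attempt and no reset: what is moved stays moved. The work goes in short steps, Python scripts to look and compute and a tool call to move; the robot and the scene stay as the last step left them, time stands still between calls to the robot, and variables do not carry over. Pictures are saved under pics/ and viewed, and the job is handed in when it is done.

Besides the shell and the picture viewer there is one more tool, called after ">>>" by a JSON object that holds its "method" and its "body", one argument or row to a line. apply_moves: Moves the arm, as the interface text tells. Shifts and turns lie within -1 to 1; 1 stands for 100 mm of shift or 0.5 rad of turn. Its arguments: {"type":"object","properties":{"increments":{"type":"array"}},"required":["increments"]}

```bash
ls; mkdir -p pics; python3 - <<'E'
from bench import arm
import cv2
s=arm.read_state();print(s)
for n in("side","top","wrist"):
    p=arm.get_image(n);cv2.imwrite(f"pics/{n}0.png",p["img"][:,:,::-1])
    print(n,p["fx"],p["fy"],p["cx"],p["cy"],p["pose"].tolist() if hasattr(p["pose"],'tolist') else p["pose"],[k for k in p])
    for l in("stand","rotor","axle","red_dot","dish_mid","pen_mid","stopper_mid","beaker_mid"):
        print(l,[(m["at"],round(m["conf"],2)) for m in arm.mark_of(l,p)[:2]])
E
```

```text
pics
{'clock': 0.0, 'joints': array([-8.76398873e-01,  3.85606092e-01,  6.63598357e-03, -5.31483221e-04,
       -1.19400386e+00, -2.58570111e-01]), 'joint_vel': array([-0.00036473, -0.0008052 ,  0.00217181, -0.0004039 , -0.00097315,
        0.00084512]), 'joint_efforts': array([-3.68995006e-04, -3.92291343e+01,  1.88395143e+01,  4.18615177e+00,
       -4.74233064e-03, -1.62386158e-05]), 'position': array([ 263.68735846, -566.18805378,  302.79065878]), 'ee_rot': array([-2.16097244e-01,  9.76371207e-01,  1.08082585e-03, -2.79914519e-04]), 'contact_force': array([-0.23699018, -0.19931102,  0.14424105]), 'wrist_torque': array([ 0.01174875,  0.03137848, -0.0273418 ]), 'gripper_width': 85.46611006844243}
side 571.2442262302611 571.2442262302611 317.1506453005861 256.29821658732993 [[0.9689771824277407, 0.09396170056602583, -0.22859225437695213, 400.9447528049046], [-0.24690766835200137, 0.40898952338762096, -0.8785010945173286, -799.0444254670423], [0.01094638037776829, 0.9076886958566284, 0.41950138041574797, 448.10626870198587], [0.0, 0.0, 0.0, 1.0]] ['img', 'fx', 'fy', 'cx', 'cy', 'pose
[... 787 characters left out ...]
.0], 0.57)]
red_dot [([295.1, 315.9], 0.83)]
dish_mid [([243.7, 299.9], 0.8)]
pen_mid [([379.8, 315.0], 0.67)]
stopper_mid [([290.2, 350.6], 0.7)]
beaker_mid [([353.1, 236.3], 0.56)]
wrist 371.64829954431775 371.64829954431775 320.3651114517159 233.47001118250833 [[-0.4213560155852595, -0.8638394095496352, -0.2761169727471546, 192.5735461360652], [0.9068952667798472, -0.4012547816027362, -0.12859072802208862, -599.1501213162641], [0.00028848297169063096, -0.3045916524625695, 0.9524829877891242, 373.3988159606352], [0.0, 0.0, 0.0, 1.0]] ['img', 'fx', 'fy', 'cx', 'cy', 'pose', 'shot']
stand []
rotor []
axle []
red_dot []
dish_mid []
pen_mid [([494.1, 421.3], 0.74)]
stopper_mid []
beaker_mid []
```

View pics/side0.png

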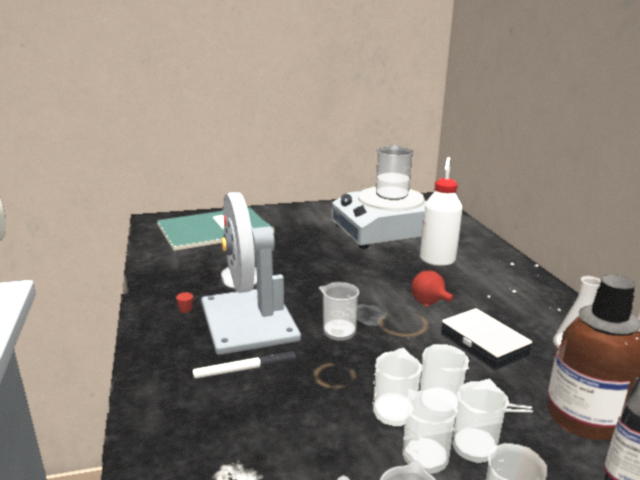

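View pics/top0.png

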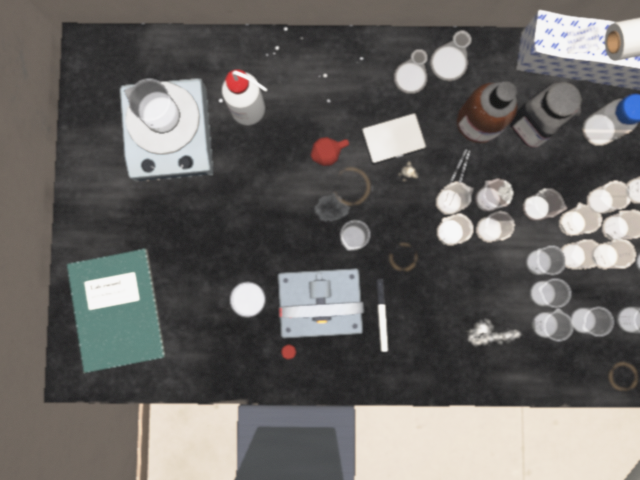

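```bash
cat > h.py <<'E'
from bench import arm
import numpy as np, cv2
from scipy.optimize import least_squares
from scipy.spatial.transform import Rotation as R
def ray(p,uv):
    u=(uv[0]-p["cx"])/p["fx"];v=(uv[1]-p["cy"])/p["fy"]
    P=np.array(p["pose"]);d=P[:3,:3]@np.array([u,-v,-1.0]);return P[:3,3],d
def atz(p,uv,z):
    o,d=ray(p,uv);return o+d*(z-o[2])/d[2]
def proj(p,X,fish=False):
    P=np.array(p["pose"]);c=P[:3,:3].T@(np.asarray(X,float)-P[:3,3]);x,y,z=c[0],-c[1],-c[2]
    if fish:
        r=np.hypot(x,y);t=np.arctan2(r,z);return np.array([p["cx"]+p["fx"]*t*x/r,p["cy"]+p["fy"]*t*y/r])
    return np.array([p["cx"]+p["fx"]*x/z,p["cy"]+p["fy"]*y/z])
def tri(obs):
    A=np.zeros((3,3));b=np.zeros(3)
    for p,uv in obs:
        o,d=ray(p,uv);d=d/np.linalg.norm(d);M=np.eye(3)-np.outer(d,d);A+=M;b+=M@o
    return np.linalg.solve(A,b)
E
python3 - <<'E'
from h import *
s=arm.get_image("side");t=arm.get_image("top")
def m(l,p):
    r=arm.mark_of(l,p);return r[0]["at"] if r else None
for l in("stand","rotor","red_dot","dish_mid","pen_mid","stopper_mid","beaker_mid"):
    a,b=m(l,s),m(l,t)
    if a is not None and b is not None:
        X=tri([(s,a),(t,b)]);print(l,a,b,X.round(1),(proj(s,X)-a).round(1),(proj(t,X)-b).round(1))
for l,p in(("stand",t),("rotor",t)):
    o=arm.outline_of(l,p)[0];M=o["pixels"].astype(np.uint8)
    c=max(cv2.findContours(M,0,2)[0],key=cv2.contourArea);print(l,cv2.minAreaRect(c),o["box"])
# base top corners at z=14
im=t["img"];cv2.imwrite("pics/top1.png",cv2.resize(im[250:370,230:400,::-1],None,fx=4.5,fy=4.5,interpolation=2))
cv2.imwrite("pics/side1.png",cv2.resize(s["img"][170:390,160:360,::-1],None,fx=2.7,fy=2.7,interpolation=2))
print(arm.read_state()["clock"])
E
```

```text
stand [240.4, 324.5] [317.8, 306.3] [477.9 -58.9  -6.1] [ 1.5 -0.1] [-0.1  1.1]
rotor [239.6, 239.8] [322.3, 307.7] [479.9 -65.7 134.8] [-0.2  0. ] [ 0.  -0.1]
red_dot [221.3, 220.0] [293.4, 319.1] [460.6 -18.3 147.9] [ 0.2 -0. ] [-0.   0.2]
dish_mid [239.3, 274.3] [247.9, 301.4] [489.8  71.3  13.1] [-1.  0.] [ 0.1 -0.9]
pen_mid [242.6, 364.1] [380.2, 314.9] [ 464.7 -176.2    5.5] [ 0.5 -0. ] [-0.   0.3]
stopper_mid [183.5, 310.1] [289.4, 352.0] [ 3.946e+02 -6.700e+00  2.000e-01] [-0.1  0. ] [ 0.  -0.1]
beaker_mid [336.5, 310.7] [352.9, 236.7] [ 607.8 -122.2   36.4] [ 0.9 -0.1] [-0.2  0.7]
stand ((321.0362243652344, 302.6155090332031), (65.00527954101562, 83.38526916503906), 86.633544921875) [320.8, 305.4, 85.9, 70.5]
rotor ((322.0, 310.0), (24.0, 82.0), 90.0) [322.5, 309.4, 83.7, 22.9]
2.25
```

View pics/top1.png

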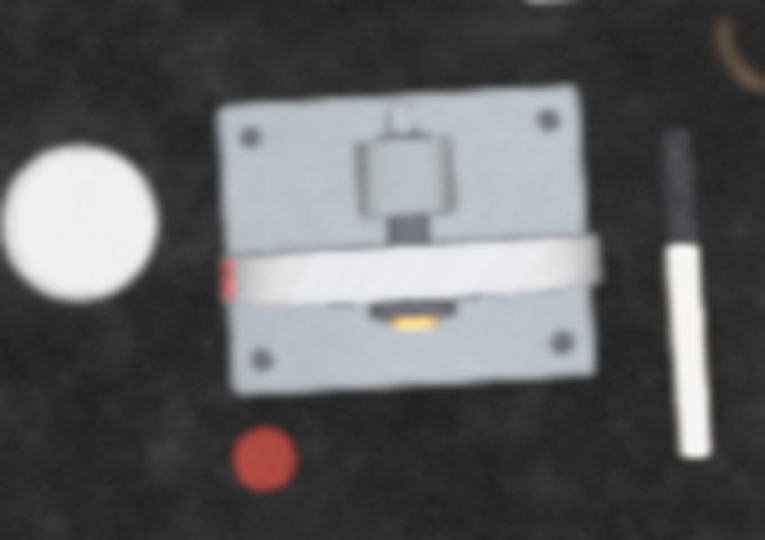

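View pics/side1.png

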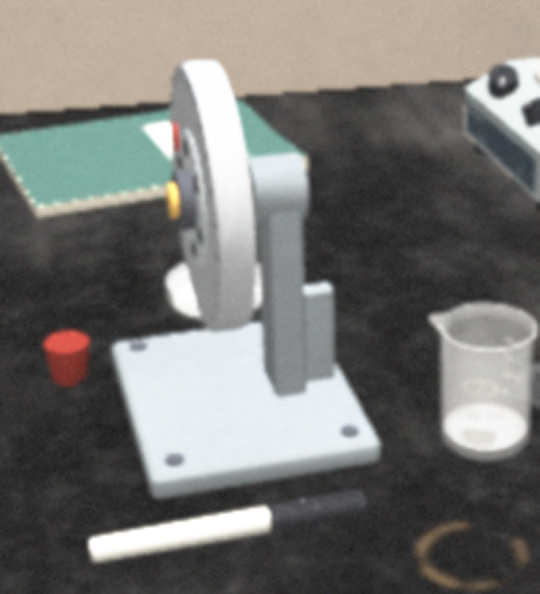

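```bash
cat >> h.py <<'E'
def world(c,yaw,L):
    L=np.asarray(L,float);return np.array([c[0]+np.cos(yaw)*L[0]-np.sin(yaw)*L[1],c[1]+np.sin(yaw)*L[0]+np.cos(yaw)*L[1],L[2]])
E
python3 - <<'E'
from h import *
t=arm.get_image("top");s=arm.get_image("side")
px=[np.array(q)/4.5+[230,250]-0.4 for q in((217,105),(577,85),(597,375),(235,395))]
W=[atz(t,q,14) for q in px]
for w in W:print(w.round(1))
L=[(70,75,14),(70,-75,14),(-50,-75,14),(-50,75,14)]
ps=[np.array(q)/2.7+[160,170]-0.3 for q in((155,492),(378,452),(112,347))]  # side: bottom? 
f=lambda v:np.concatenate([proj(t,world(v[:2],v[2],l))-q for l,q in zip(L,px)])
r=least_squares(f,[478,-62,0]);print(r.x,r.fun.round(1))
c,y=r.x[:2],r.x[2]
# predicted points
for n,l in(("boss",(-18,0,130)),("rimtop",(0,0,200)),("rimL",(0,70,130)),("rimR",(0,-70,130)),("base",(-50,-75,14)),("baseR",(70,-75,14))):
    w=world(c,y,l);print(n,w.round(1),((proj(t,w)-[230,250])*4.5).round(0),((proj(s,w)-[160,170])*2.7).round(0))
E
```

```text
[541.8  16.4  14. ]
[ 551.6 -133.4   14. ]
[ 431.9 -142.1   14. ]
[422.3   7.2  14. ]
[ 4.76930042e+02 -6.36665730e+01  6.86188378e-02] [ 0.2  0.1  0.2 -0.2 -0.1 -0.1 -0.3  0.2]
boss [459.  -64.9 130. ] [413. 316.] [174. 200.]
rimtop [476.9 -63.7 200. ] [412. 271.] [202.  67.]
rimL [472.1   6.2 130. ] [221. 278.] [184. 148.]
rimR [ 481.7 -133.5  130. ] [598. 256.] [237. 252.]
base [ 432.2 -141.9   14. ] [595. 373.] [149. 479.]
baseR [ 551.9 -133.7   14. ] [576.  82.] [381. 440.]
```

```bash
cat >> h.py <<'E'
C=np.array([477.0,-63.7,130.0]);YAW=0.0686
def target(phi,r):
    a=np.array([np.cos(YAW),np.sin(YAW),0]);u=np.array([-np.sin(YAW),np.cos(YAW),0])
    rad=np.sin(phi)*u+np.cos(phi)*np.array([0,0,1.]);z=-rad;y=-a;x=np.cross(y,z)
    return C+r*rad,R.from_matrix(np.c_[x,y,z])
def delta(P0,q0,P1,R1):
    R0=q0 if isinstance(q0,R) else R.from_quat(q0)
    return R0.inv().apply(P1-P0)/100,(R0.inv()*R1).as_rotvec()/0.5
def where(s=None):
    s=s or arm.read_state();M=R.from_quat(s["ee_rot"]).as_matrix();rad=-M[:,2]
    a=np.array([np.cos(YAW),np.sin(YAW),0]);u=np.array([-np.sin(YAW),np.cos(YAW),0])
    d=s["position"]-C;return dict(tilt=np.degrees(np.arctan2(rad@u,rad[2])).round(2),pos=np.degrees(np.arctan2(d@u,d[2])).round(2),r=np.hypot(d@u,d[2]).round(1),ax=(d@a).round(1),out=np.round([M[:,1]@a,rad@a],3),w=round(float(s["gripper_width"]),1),F=np.round(s["contact_force"],1),t=round(s["clock"],2))
def dotang(n=1,verbose=True):
    res=[]
    for i in range(n):
        obs=[]
        for nm in("side","top"):
            p=arm.get_image(nm);m=[k for k in arm.mark_of("red_dot",p) if k["conf"]>0.3]
            if m:obs.append((p,np.array(m[0]["at"]),m[0]["conf"],nm))
        best=None
        for t0 in range(0,360,30):
            f=lambda v:np.concatenate([proj(p,world(C[:2],YAW,(-9,50*np.sin(v[0]),130+50*np.cos(v[0]))))-a for p,a,_,_ in obs])
            if not obs:break
            r=least_squares(f,[np.radians(t0)])
            if best is None or r.cost<best.cost:best=r
        if best is not None:
            th=np.degrees(best.x[0])%360;res.append(th)
            if verbose:print("dot",th.round(1),best.fun.round(1),[(o[3],o[1].round(1),round(o[2],2)) for o in obs])
    return res
E
python3 - <<'E'
from h import *
dotang(2)
s=arm.read_state();P,Q=target(np.radians(-60),214)
P0=np.array([263.847,-566.555,303.912])
print(P,delta(P0,s["ee_rot"],P,Q),s["joints"].round(2),s["clock"])
E
```

```text
dot 72.5 [ 2.  -0.7 -2.1 -3.1] [('side', array([222.4, 221.9]), 0.89), ('top', array([294.6, 319.8]), 0.66)]
dot 66.5 [ 4.3 -1.2 -2.9  1.3] [('side', array([220.1, 219.7]), 0.71), ('top', array([296.4, 315.4]), 0.75)]
[ 489.70363007 -248.59353094  237.        ] (array([-3.38969419,  1.92899251,  0.66914429]), array([-1.25430418, -1.82638207, -2.17258405])) [-0.88  0.38  0.01 -0.   -1.19 -0.26] 2.75
```

```bash
python3 - <<'E'
from h import *
s=arm.read_state();P,Q=target(np.radians(-60),214)
P0=np.array([263.847,-566.555,303.912]);R0=R.from_quat(s["ee_rot"])
st=R.from_rotvec(np.array([-.3136,-.4566,-.5431])*.5)
Rc=R0;
for i in range(4):
    print((Rc.inv().apply((P-P0)/4)/100).round(3)); Rc=Rc*st
print((Rc.inv()*Q).magnitude())
E
```

```text
[-0.847  0.482  0.167]
[-0.873  0.199  0.42 ]
[-0.766 -0.109  0.617]
[-0.541 -0.395  0.728]
9.554756241897521e-05
```

>>> {"method": "apply_moves", "body": {
  "increments": [
    [[-0.28, 0.16, 0.06, -0.105, -0.152, -0.181, 1], [-0.56, 0.32, 0.11, -0.21, -0.304, -0.362, 1], [-0.847, 0.482, 0.167, -0.3136, -0.4566, -0.5431, 1]]
  ]
}}

```text
clock: 3.05
position: [320.9, -486.3, 287.6]
ee_rot: [-0.345, 0.928, 0.101, 0.095]
contact_force: [0.2, 0.3, -0.5]
gripper_width: 85.7
```

>>> {"method": "apply_moves", "body": {
  "increments": [
    [[-0.29, 0.07, 0.14, -0.105, -0.152, -0.181, 1], [-0.58, 0.13, 0.28, -0.21, -0.304, -0.362, 1], [-0.873, 0.199, 0.42, -0.3136, -0.4566, -0.5431, 1]]
  ]
}}

```text
clock: 3.35
position: [377.4, -406.8, 270.8]
ee_rot: [-0.46, 0.845, 0.198, 0.186]
contact_force: [0.4, 0.6, 0.4]
gripper_width: 85.4
```

>>> {"method": "apply_moves", "body": {
  "increments": [
    [[-0.25, -0.04, 0.2, -0.105, -0.152, -0.181, 1], [-0.51, -0.07, 0.41, -0.21, -0.304, -0.362, 1], [-0.766, -0.109, 0.617, -0.3136, -0.4566, -0.5431, 1]]
  ]
}}

```text
clock: 3.65
position: [433.8, -327.4, 254.0]
ee_rot: [-0.557, 0.731, 0.287, 0.269]
contact_force: [-0.1, -0.6, -0.4]
gripper_width: 85.5
```

>>> {"method": "apply_moves", "body": {
  "increments": [
    [[-0.18, -0.13, 0.24, -0.105, -0.152, -0.181, 1], [-0.36, -0.26, 0.48, -0.21, -0.304, -0.362, 1], [-0.541, -0.395, 0.728, -0.3136, -0.4566, -0.5431, 1], [-0.541, -0.395, 0.728, -0.3136, -0.4566, -0.5431, 1], [-0.541, -0.395, 0.728, -0.3136, -0.4566, -0.5431, 1]]
  ]
}}

```text
clock: 4.15
position: [490.0, -248.4, 236.3]
ee_rot: [0.633, -0.591, -0.366, -0.34]
contact_force: [0.1, -0.9, 0.3]
gripper_width: 85.5
```

```bash
python3 - <<'E'
from h import *
s=arm.read_state();print(where(s),s["joints"].round(2),s["position"])
P,Q=target(np.radians(-60),214);print(delta(s["position"],s["ee_rot"],P,Q))
P,Q=target(np.radians(-60),114);print(delta(s["position"],s["ee_rot"],P,Q))
p=arm.get_image("wrist");cv2.imwrite("pics/w1.png",p["img"][:,:,::-1])
E
```

```text
{'tilt': np.float64(-59.99), 'pos': np.float64(-60.15), 'r': np.float64(213.5), 'ax': np.float64(0.3), 'out': array([-1.   ,  0.002]), 'w': 85.5, 'F': array([ 0.1, -0.9,  0.3]), 't': 4.15} [-0.56  0.61  0.19 -0.81 -1.84  0.69] [ 489.98278485 -248.42358242  236.25222143]
(array([-0.00571933,  0.00291683, -0.00503782]), array([ 0.00351812, -0.00049823, -0.00226831]))
(array([-0.00596944,  0.00115791,  0.9949606 ]), array([ 0.00351812, -0.00049823, -0.00226831]))
```

View pics/w1.png

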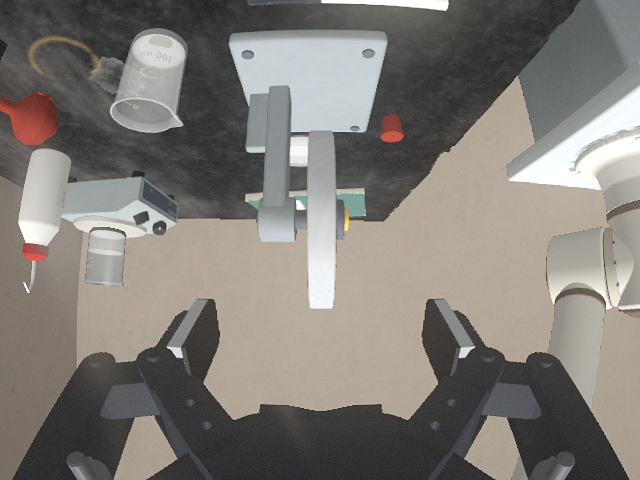

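>>> {"method": "apply_moves", "body": {
  "increments": [
    [[0, 0, 0.3, 0, 0, 0, 1], [0, 0, 0.6, 0, 0, 0, 1], [0, 0, 0.85, 0, 0, 0, 1], [0, 0, 1, 0, 0, 0, 1], [0, 0, 1, 0, 0, 0, 1], [0, 0, 1, 0, 0, 0, 1]]
  ]
}}

```text
clock: 4.8
position: [483.9, -163.3, 187.7]
ee_rot: [0.633, -0.591, -0.365, -0.341]
contact_force: [-0.2, 0.1, -0.3]
gripper_width: 85.4
```

>>> {"method": "apply_moves", "body": {
  "increments": [
    [[0, 0, 0, 0, 0, 0, -1], [0, 0, 0, 0, 0, 0, -1], [0, 0, 0, 0, 0, 0, -1], [0, 0, 0, 0, 0, 0, -1], [0, 0, 0, 0, 0, 0, -1], [0, 0, 0, 0, 0, 0, -1], [0, 0, 0, 0, 0, 0, -1], [0, 0, 0, 0, 0, 0, -1]]
  ]
}}

```text
clock: 5.6
position: [483.5, -162.7, 187.2]
ee_rot: [0.633, -0.591, -0.365, -0.341]
contact_force: [-2.6, -4.6, 2.1]
gripper_width: 17.0
```

```bash
python3 - <<'E'
from h import *
s=arm.read_state();print(where(s),s["joints"].round(2))
p=arm.get_image("wrist");cv2.imwrite("pics/w2.png",p["img"][:,:,::-1])
p=arm.get_image("side");cv2.imwrite("pics/s2.png",cv2.resize(p["img"][120:400,120:420,::-1],None,fx=2,fy=2))
E
```

```text
{'tilt': np.float64(-59.97), 'pos': np.float64(-60.03), 'r': np.float64(114.5), 'ax': np.float64(-0.3), 'out': array([-1.,  0.]), 'w': 17.0, 'F': array([-2.6, -4.6,  2.1]), 't': 5.6} [-0.45  0.59  0.02 -0.85 -1.66  0.75]
```

View pics/w2.png

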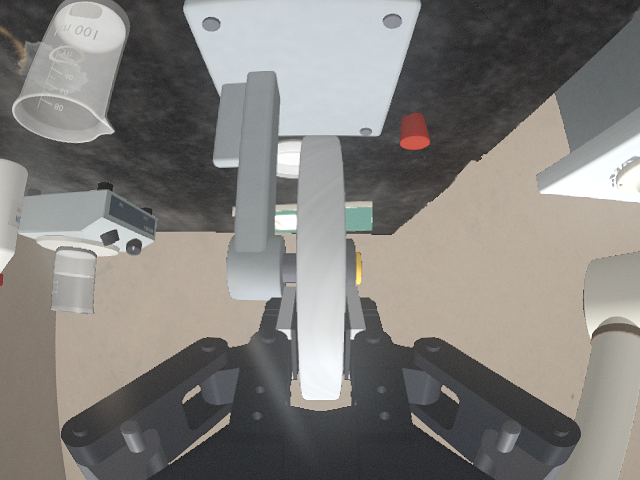

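View pics/s2.png

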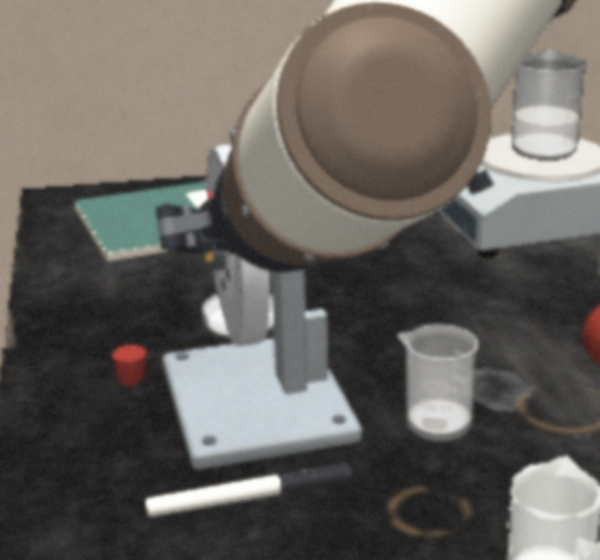

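>>> {"method": "apply_moves", "body": {
  "increments": [
    [[-0.114, 0, 0.006, 0, 0.2, 0, -1], [-0.226, 0, 0.023, 0, 0.4, 0, -1], [-0.337, 0, 0.051, 0, 0.6, 0, -1], [-0.444, 0, 0.09, 0, 0.8, 0, -1], [-0.547, 0, 0.14, 0, 1, 0, -1], [-0.547, 0, 0.14, 0, 1, 0, -1]]
  ]
}}

```text
clock: 6.3
position: [480.7, -122.3, 228.3]
ee_rot: [0.705, -0.656, -0.195, -0.183]
contact_force: [-1.5, -8.1, 0.5]
gripper_width: 17.0
```

```bash
python3 - <<'E'
from h import *
s=arm.read_state();print(where(s),s["joints"].round(2),s["wrist_torque"].round(2))
E
```

```text
{'tilt': np.float64(-31.04), 'pos': np.float64(-30.85), 'r': np.float64(114.5), 'ax': np.float64(-0.3), 'out': array([-1.   , -0.001]), 'w': 17.0, 'F': array([-1.5, -8.1,  0.5]), 't': 6.3} [-0.2   0.35 -0.14 -0.54 -1.29  0.48] [-3.13  0.39 -0.1 ]
```

Smooth. Continue.

>>> {"method": "apply_moves", "body": {
  "increments": [
    [[-0.114, 0, 0.006, 0, 0.2, 0, -1], [-0.226, 0, 0.023, 0, 0.4, 0, -1], [-0.337, 0, 0.051, 0, 0.6, 0, -1], [-0.444, 0, 0.09, 0, 0.8, 0, -1], [-0.547, 0, 0.14, 0, 1, 0, -1]]
  ]
}}

```text
clock: 6.8
position: [477.2, -69.3, 244.4]
ee_rot: [0.731, -0.683, -0.016, -0.015]
contact_force: [-2.1, -9.1, -1.4]
gripper_width: 17.0
```

>>> {"method": "apply_moves", "body": {
  "increments": [
    [[-0.114, 0, 0.006, 0, 0.2, 0, -1], [-0.226, 0, 0.023, 0, 0.4, 0, -1], [-0.337, 0, 0.051, 0, 0.6, 0, -1], [-0.444, 0, 0.09, 0, 0.8, 0, -1], [-0.547, 0, 0.14, 0, 1, 0, -1]]
  ]
}}

```text
clock: 7.3
position: [473.5, -13.9, 233.3]
ee_rot: [0.711, -0.665, 0.165, 0.155]
contact_force: [1.6, -6.5, 0.7]
gripper_width: 16.8
```

>>> {"method": "apply_moves", "body": {
  "increments": [
    [[-0.114, 0, 0.006, 0, 0.2, 0, -1], [-0.226, 0, 0.023, 0, 0.4, 0, -1], [-0.337, 0, 0.051, 0, 0.6, 0, -1], [-0.444, 0, 0.09, 0, 0.8, 0, -1], [-0.547, 0, 0.14, 0, 1, 0, -1], [-0.547, 0, 0.14, 0, 1, 0, -1], [-0.547, 0, 0.14, 0, 1, 0, -1]]
  ]
}}

```text
clock: 8.0
position: [470.7, 29.5, 196.5]
ee_rot: [0.649, -0.606, 0.336, 0.315]
contact_force: [-5.2, 4.8, 7.8]
gripper_width: 17.1
```

```bash
python3 - <<'E'
from h import *
s=arm.read_state();print(where(s),s["joints"].round(2),s["wrist_torque"].round(2))
p=arm.get_image("side");cv2.imwrite("pics/s3.png",p["img"][:,:,::-1])
p=arm.get_image("wrist");cv2.imwrite("pics/w3.png",p["img"][:,:,::-1])
E
```

```text
{'tilt': np.float64(54.86), 'pos': np.float64(54.58), 'r': np.float64(114.7), 'ax': np.float64(0.1), 'out': array([-1.   ,  0.003]), 'w': 17.1, 'F': array([-5.2,  4.8,  7.8]), 't': 8.0} [ 0.65  0.42 -0.78  0.82 -1.19 -1.24] [ 0.64  0.59 -0.96]
```

View pics/s3.png

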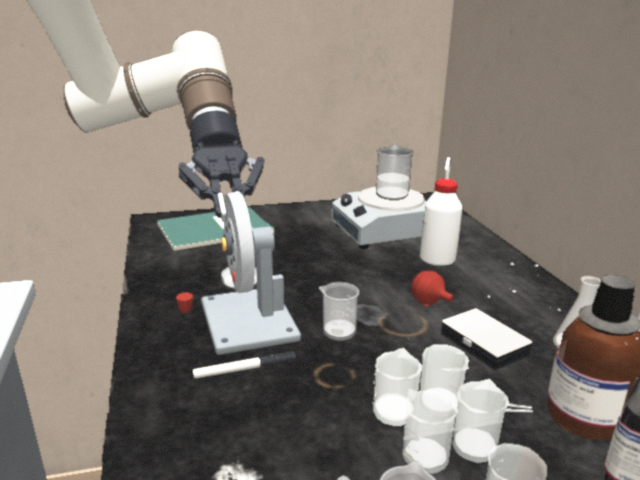

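View pics/w3.png

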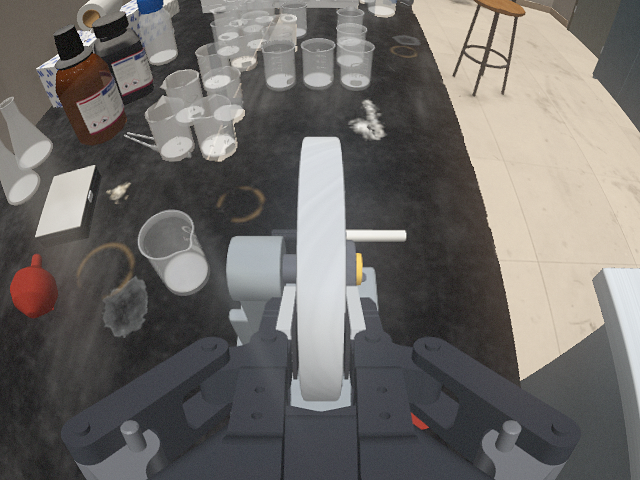

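>>> {"method": "apply_moves", "body": {
  "increments": [
    [[0, 0, 0, 0, 0, 0, 1], [0, 0, 0, 0, 0, 0, 1], [0, 0, 0, 0, 0, 0, 1]]
  ]
}}

```text
clock: 8.4
position: [470.6, 28.9, 195.7]
ee_rot: [0.649, -0.607, 0.335, 0.313]
contact_force: [0.1, -0.2, -0.9]
gripper_width: 60.1
```

```bash
cat >> h.py <<'E'
def red(p,up=8,crop=None):
    h=cv2.cvtColor(p["img"],cv2.COLOR_RGB2HSV);m=(((h[...,0]<9)|(h[...,0]>171))&(h[...,1]>90)&(h[...,2]>70)).astype(np.uint8)
    n,_,st,ce=cv2.connectedComponentsWithStats(m);return [(ce[i].round(1),st[i,4]) for i in range(1,n) if st[i,4]>3]
E
python3 - <<'E'
from h import *
print(where())
for i in range(20):
    p=arm.get_image("side");print(round(arm.read_state()["clock"],2),[r for r in red(p) if 200<r[0][0]<270 and r[0][1]<300])
p=arm.get_image("top");print([r for r in red(p) if 260<r[0][0]<380])
cv2.imwrite("pics/t4.png",cv2.resize(p["img"][250:370,230:400,::-1],None,fx=4.5,fy=4.5,interpolation=2))
p=arm.get_image("side");cv2.imwrite("pics/s4.png",cv2.resize(p["img"][170:370,160:320,::-1],None,fx=3,fy=3,interpolation=2))
p=arm.get_image("wrist");cv2.imwrite("pics/w4.png",p["img"][:,:,::-1])
E
```

```text
{'tilt': np.float64(54.58), 'pos': np.float64(54.72), 'r': np.float64(113.7), 'ax': np.float64(-0.1), 'out': array([-1.   ,  0.002]), 'w': 60.1, 'F': array([ 0.1, -0.2, -0.9]), 't': 8.4}
8.45 [(array([232.1, 271.9]), np.int32(21))]
8.5 [(array([231.7, 270.8]), np.int32(18))]
8.55 [(array([231.3, 269.8]), np.int32(20))]
8.6 [(array([230.9, 267.8]), np.int32(19))]
8.65 [(array([230.2, 266.2]), np.int32(20))]
8.7 [(array([229.6, 263.9]), np.int32(27))]
8.75 [(array([229. , 262.2]), np.int32(26))]
8.8 [(array([228.3, 259.4]), np.int32(30))]
8.85 [(array([228., 258.]), np.int32(21))]
8.9 [(array([227.5, 256.5]), np.int32(8))]
8.95 []
9.0 []
9.05 []
9.1 []
9.15 []
9.2 []
9.25 [(array([224.8, 230.8]), np.int32(6))]
9.3 [(array([224.8, 229.7]), np.int32(12))]
9.35 [(array([224.8, 229. ]), np.int32(16))]
9.4 [(array([224.8, 227.5]), np.int32(13))]
[(array([327. , 150.3]), np.int32(750)), (array([277.6, 312.2]), np.int32(9)), (array([288.4, 352.7]), np.int32(159))]
```

View pics/s4.png

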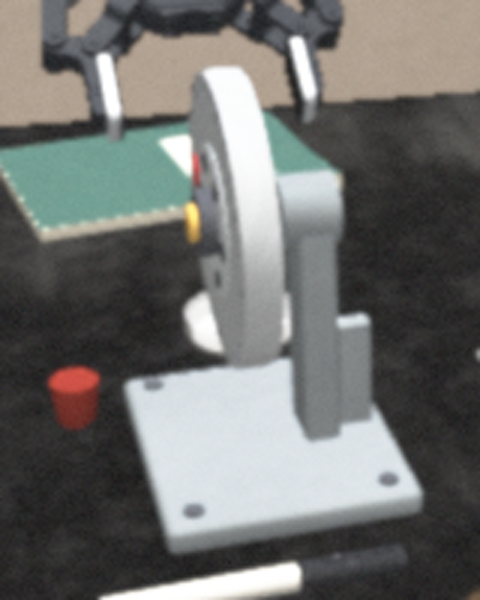

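View pics/w4.png

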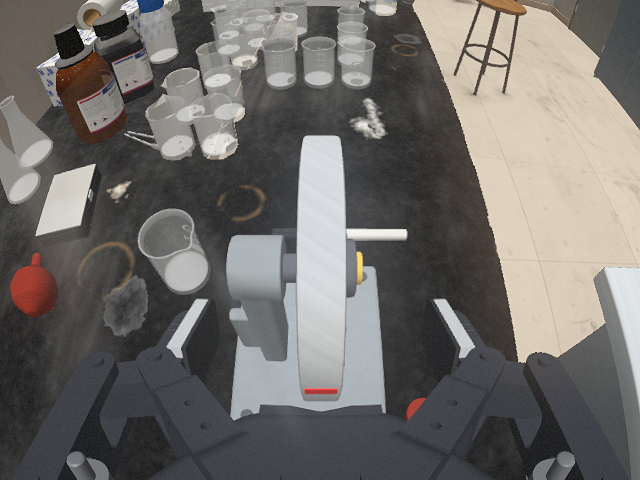

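```bash
cat >> h.py <<'E'
def stripe(verbose=True,band=(285,360),rows=(100,440),name=None):
    p=arm.get_image("wrist")
    if name:cv2.imwrite(name,p["img"][:,:,::-1])
    c=[r for r in red(p) if band[0]<r[0][0]<band[1] and rows[0]<r[0][1]<rows[1]]
    out=[]
    for uv,a in c:
        f=lambda v:proj(p,world(C[:2],YAW,(0,70*np.sin(v[0]),130+70*np.cos(v[0]))),True)-uv
        w=where();b=min((least_squares(f,[np.radians(w["tilt"]+d)]) for d in(-60,-30,0,30,60)),key=lambda r:r.cost)
        out.append((np.degrees(b.x[0]).round(2),b.fun.round(1),uv,a))
    return out
E
python3 - <<'E'
from h import *
for i in range(4):
    print(stripe(),arm.read_state()["clock"])
    for k in range(3):
        p=arm.get_image("side")
    print([r for r in red(p) if 200<r[0][0]<270 and r[0][1]<300])
E
```

```text
[(np.float64(124.67), array([-1., -0.]), array([320.4, 389.1]), np.int32(176))] 9.6
[(array([224.7, 221.7]), np.int32(15))]
[(np.float64(130.82), array([-1.2, -0. ]), array([320.6, 383.8]), np.int32(253))] 9.8
[(array([224.6, 220.3]), np.int32(14))]
[(np.float64(134.21), array([-1.2, -0. ]), array([320.6, 380.5]), np.int32(274))] 10.0
[(array([224.6, 219.4]), np.int32(15))]
[(np.float64(136.15), array([-1.5, -0. ]), array([320.9, 378.5]), np.int32(280))] 10.2
[(array([224.6, 219.8]), np.int32(16))]
```

```bash
cat >> h.py <<'E'
def stripe(band=(285,360),rows=(100,440),name=None):
    p=arm.get_image("wrist")
    if name:cv2.imwrite(name,p["img"][:,:,::-1])
    c=[r for r in red(p) if band[0]<r[0][0]<band[1] and rows[0]<r[0][1]<rows[1]]
    th=np.radians(np.arange(-180,180,.1))
    W=np.array([world(C[:2],YAW,(0,70*np.sin(t),130+70*np.cos(t))) for t in th])
    cam=np.array(p["pose"])[:3,3]
    vis=np.array([ (cam-w)@(w-C)>0 for w in W])
    pr=np.array([proj(p,w,True) for w in W]);out=[]
    for uv,a in c:
        d=np.hypot(*(pr-uv).T)+1e6*(~vis);i=np.argmin(d);out.append((np.degrees(th[i]).round(1),(pr[i]-uv).round(1),uv,int(a)))
    return out,np.degrees(th[vis][[0,-1]]).round(0)
E
python3 - <<'E'
from h import *
for i in range(3):
    print(stripe(),arm.read_state()["clock"])
    for k in range(5):
        p=arm.get_image("side")
    print([r for r in red(p) if 200<r[0][0]<270 and r[0][1]<300])
E
```

```text
([(np.float64(72.6), array([-1.5,  0. ]), array([320.7, 378.3]), 287)], array([-38., 101.])) 10.4
[(array([224.6, 219.4]), np.int32(15))]
([(np.float64(72.1), array([-1.7,  0. ]), array([320.9, 377.5]), 281)], array([-38., 101.])) 10.7
[(array([224.6, 219.4]), np.int32(15))]
([(np.float64(72.1), array([-1.6,  0. ]), array([320.8, 377.5]), 281)], array([-38., 101.])) 11.0
[(array([224.6, 219.3]), np.int32(14))]
```

>>> {"method": "apply_moves", "body": {
  "increments": [
    [[0, 0, 0, 0, 0, 0, -1], [0, 0, 0, 0, 0, 0, -1], [0, 0, 0, 0, 0, 0, -1], [0, 0, 0, 0, 0, 0, -1], [0, 0, 0, 0, 0, 0, -1], [0, 0, 0, 0, 0, 0, -1], [0, 0, 0, 0, 0, 0, -1], [0, 0, 0, 0, 0, 0, -1]]
  ]
}}

```text
clock: 12.05
position: [470.6, 29.2, 196.2]
ee_rot: [0.649, -0.607, 0.335, 0.313]
contact_force: [-2.2, 3.3, 1.7]
gripper_width: 17.1
```

```bash
python3 - <<'E'
from h import *
print(where(),stripe())
E
```

```text
{'tilt': np.float64(54.6), 'pos': np.float64(54.61), 'r': np.float64(114.3), 'ax': np.float64(-0.1), 'out': array([-1.,  0.]), 'w': 17.1, 'F': array([-2.2,  3.3,  1.7]), 't': 12.05} ([(np.float64(71.8), array([-1.5, -0. ]), array([320.6, 377. ]), 315)], array([-38., 101.]))
```

>>> {"method": "apply_moves", "body": {
  "increments": [
    [[0.114, 0, 0.006, 0, -0.2, 0, -1], [0.226, 0, 0.023, 0, -0.4, 0, -1], [0.337, 0, 0.051, 0, -0.6, 0, -1], [0.444, 0, 0.09, 0, -0.8, 0, -1], [0.547, 0, 0.14, 0, -1, 0, -1]]
  ]
}}

```text
clock: 12.6
position: [473.4, -13.9, 232.6]
ee_rot: [0.713, -0.665, 0.163, 0.151]
contact_force: [0.3, -1.5, -5.1]
gripper_width: 17.2
```

>>> {"method": "apply_moves", "body": {
  "increments": [
    [[0.114, 0, 0.006, 0, -0.2, 0, -1], [0.226, 0, 0.023, 0, -0.4, 0, -1], [0.337, 0, 0.051, 0, -0.6, 0, -1], [0.444, 0, 0.09, 0, -0.8, 0, -1], [0.547, 0, 0.14, 0, -1, 0, -1], [0.547, 0, 0.14, 0, -1, 0, -1]]
  ]
}}

```text
clock: 13.2
position: [477.2, -69.8, 243.8]
ee_rot: [0.729, -0.684, -0.019, -0.018]
contact_force: [-2.8, 8.5, 4.4]
gripper_width: 17.0
```

```bash
python3 - <<'E'
from h import *
print(where(),stripe(name="pics/w5.png"))
E
```

```text
{'tilt': np.float64(-2.98), 'pos': np.float64(-3.09), 'r': np.float64(114.0), 'ax': np.float64(-0.2), 'out': array([-1., -0.]), 'w': 17.0, 'F': array([-2.8,  8.5,  4.4]), 't': 13.2} ([(np.float64(13.1), array([-1.5, -0. ]), array([320.9, 377.5]), 279)], array([-95.,  43.]))
```

>>> {"method": "apply_moves", "body": {
  "increments": [
    [[0.114, 0, 0.006, 0, -0.2, 0, -1], [0.226, 0, 0.023, 0, -0.4, 0, -1], [0.337, 0, 0.051, 0, -0.6, 0, -1], [0.444, 0, 0.09, 0, -0.8, 0, -1], [0.547, 0, 0.14, 0, -1, 0, -1]]
  ]
}}

```text
clock: 13.75
position: [480.8, -122.6, 227.4]
ee_rot: [0.703, -0.657, -0.199, -0.185]
contact_force: [-2.0, 3.7, -3.3]
gripper_width: 17.0
```

>>> {"method": "apply_moves", "body": {
  "increments": [
    [[0.114, 0, 0.006, 0, -0.2, 0, -1], [0.226, 0, 0.023, 0, -0.4, 0, -1], [0.337, 0, 0.051, 0, -0.6, 0, -1], [0.444, 0, 0.09, 0, -0.8, 0, -1], [0.547, 0, 0.14, 0, -1, 0, -1]]
  ]
}}

```text
clock: 14.25
position: [483.5, -162.0, 186.9]
ee_rot: [0.632, -0.59, -0.367, -0.342]
contact_force: [-1.4, 6.8, 0.5]
gripper_width: 17.3
```

>>> {"method": "apply_moves", "body": {
  "increments": [
    [[0.114, 0, 0.006, 0, -0.2, 0, -1], [0.226, 0, 0.023, 0, -0.4, 0, -1], [0.226, 0, 0.023, 0, -0.4, 0, -1], [0.226, 0, 0.023, 0, -0.4, 0, -1], [0.226, 0, 0.023, 0, -0.4, 0, -1]]
  ]
}}

```text
clock: 14.75
position: [484.0, -171.4, 165.0]
ee_rot: [0.594, -0.556, -0.426, -0.396]
contact_force: [-1.4, 1.5, -5.5]
gripper_width: 16.4
```

```bash
python3 - <<'E'
from h import *
s=arm.read_state();print(where(s),s["joints"].round(2),stripe(name="pics/w6.png"))
E
```

```text
{'tilt': np.float64(-71.22), 'pos': np.float64(-72.03), 'r': np.float64(113.5), 'ax': np.float64(-0.4), 'out': array([-1.   ,  0.001]), 'w': 16.4, 'F': array([-1.4,  1.5, -5.5]), 't': 14.75} [-0.51  0.7   0.06 -0.95 -1.79  0.81] ([(np.float64(-57.6), array([-0.9,  0. ]), array([320.4, 378.3]), 265)], array([-164.,  -26.]))
```

View pics/w6.png

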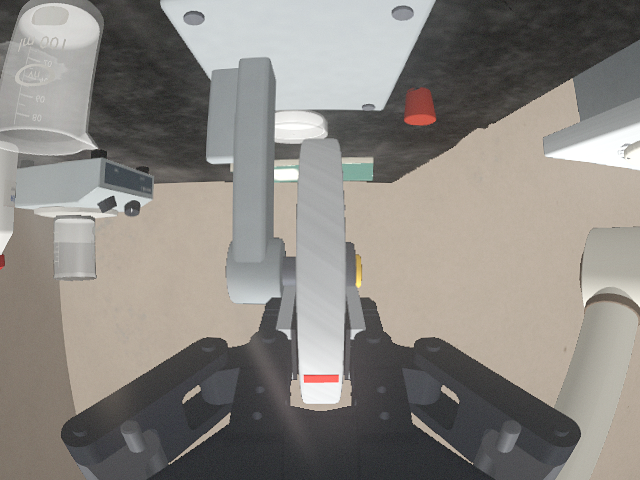

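>>> {"method": "apply_moves", "body": {
  "increments": [
    [[0, 0, 0, 0, 0, 0, 1], [0, 0, 0, 0, 0, 0, 1], [0, 0, 0, 0, 0, 0, 1], [0, 0, 0, 0, 0, 0, 1], [0, 0, 0, 0, 0, 0, 1]]
  ]
}}

```text
clock: 15.3
position: [484.4, -171.6, 166.4]
ee_rot: [0.594, -0.554, -0.427, -0.399]
contact_force: [-0.5, -0.3, -0.1]
gripper_width: 85.2
```

```bash
python3 - <<'E'
from h import *
print(where(),stripe())
for i in range(24):
    p=arm.get_image("top");
    if i%3==0: print(round(arm.read_state()["clock"],2),[r for r in red(p) if 260<r[0][0]<380 and 280<r[0][1]<340])
print(stripe())
p=arm.get_image("top");cv2.imwrite("pics/t7.png",cv2.resize(p["img"][250:370,230:400,::-1],None,fx=4.5,fy=4.5,interpolation=2))
E
```

```text
{'tilt': np.float64(-71.45), 'pos': np.float64(-71.38), 'r': np.float64(114.1), 'ax': np.float64(-0.0), 'out': array([-1.,  0.]), 'w': 85.2, 'F': array([-0.5, -0.3, -0.1]), 't': 15.3} ([], array([-164.,  -25.]))
15.4 [(array([325.9, 310. ]), np.int32(23))]
15.55 [(array([318.8, 310.7]), np.int32(22))]
15.7 [(array([314. , 310.7]), np.int32(27))]
15.85 [(array([311. , 310.8]), np.int32(26))]
16.0 [(array([309.3, 310.8]), np.int32(23))]
16.15 [(array([308.2, 310.7]), np.int32(22))]
16.3 [(array([308. , 310.8]), np.int32(24))]
16.45 [(array([307.4, 311. ]), np.int32(23))]
([], array([-164.,  -25.]))
```

View pics/t7.png

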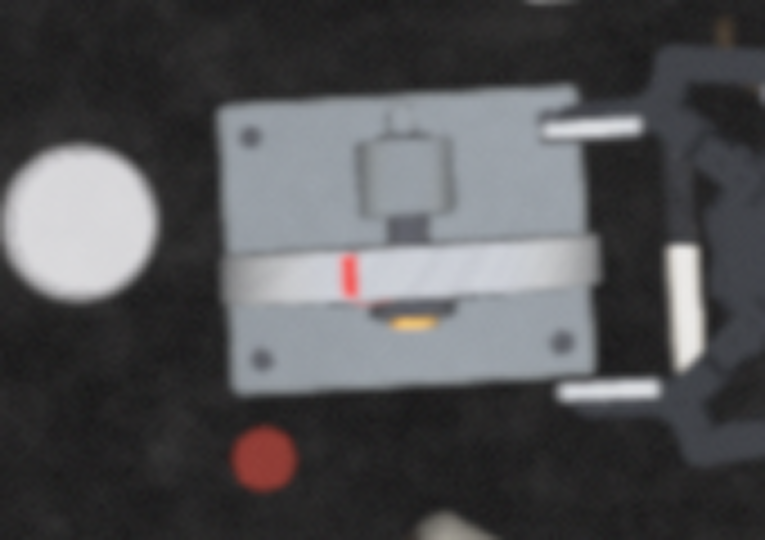

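>>> {"method": "apply_moves", "body": {
  "increments": [
    [[-0.114, 0, 0.006, 0, 0.2, 0, 1], [-0.226, 0, 0.023, 0, 0.4, 0, 1], [-0.337, 0, 0.051, 0, 0.6, 0, 1], [-0.444, 0, 0.09, 0, 0.8, 0, 1], [-0.547, 0, 0.14, 0, 1, 0, 1]]
  ]
}}

```text
clock: 17.15
position: [482.4, -141.0, 214.3]
ee_rot: [0.681, -0.636, -0.265, -0.248]
contact_force: [-0.1, 0.5, -0.2]
gripper_width: 85.5
```

>>> {"method": "apply_moves", "body": {
  "increments": [
    [[-0.114, 0, 0.006, 0, 0.2, 0, 1], [-0.226, 0, 0.023, 0, 0.4, 0, 1], [-0.337, 0, 0.051, 0, 0.6, 0, 1], [-0.444, 0, 0.09, 0, 0.8, 0, 1], [-0.547, 0, 0.14, 0, 1, 0, 1]]
  ]
}}

```text
clock: 17.65
position: [479.1, -91.0, 241.4]
ee_rot: [0.726, -0.677, -0.088, -0.084]
contact_force: [-0.2, -0.1, -0.4]
gripper_width: 84.9
```

>>> {"method": "apply_moves", "body": {
  "increments": [
    [[-0.114, 0, 0.006, 0, 0.2, 0, 1], [-0.226, 0, 0.023, 0, 0.4, 0, 1], [-0.337, 0, 0.051, 0, 0.6, 0, 1], [-0.337, 0, 0.051, 0, 0.6, 0, 1], [-0.337, 0, 0.051, 0, 0.6, 0, 1], [-0.337, 0, 0.051, 0, 0.6, 0, 1]]
  ]
}}

```text
clock: 18.25
position: [476.8, -58.0, 243.9]
ee_rot: [0.73, -0.683, 0.019, 0.017]
contact_force: [0.1, -0.4, 1.2]
gripper_width: 85.2
```

```bash
python3 - <<'E'
from h import *
print(where());print(stripe());print(stripe(name="pics/w8.png"),where())
p=arm.get_image("top");print([r for r in red(p) if 260<r[0][0]<380 and 280<r[0][1]<340])
s=arm.read_state();P,Q=target(np.radians(3.0),114.0);print(delta(s["position"],s["ee_rot"],P,Q))
E
```

```text
{'tilt': np.float64(2.95), 'pos': np.float64(2.89), 'r': np.float64(114.1), 'ax': np.float64(0.2), 'out': array([-1., -0.]), 'w': 85.2, 'F': array([ 0.1, -0.4,  1.2]), 't': 18.25}
([(np.float64(18.7), array([-1.6, -0.1]), array([321.8, 376.5]), 281)], array([-90.,  49.]))
([(np.float64(19.0), array([-1.5, -0. ]), array([321.9, 377.5]), 279)], array([-90.,  49.])) {'tilt': np.float64(2.97), 'pos': np.float64(2.71), 'r': np.float64(114.0), 'ax': np.float64(0.3), 'out': array([-1., -0.]), 'w': 85.3, 'F': array([ 0.7, -0.2,  0.2]), 't': 18.35}
[]
(array([-0.00616854,  0.0020258 , -0.00078761]), array([-0.00018977,  0.00062946, -0.0042623 ]))
```

View pics/w8.png

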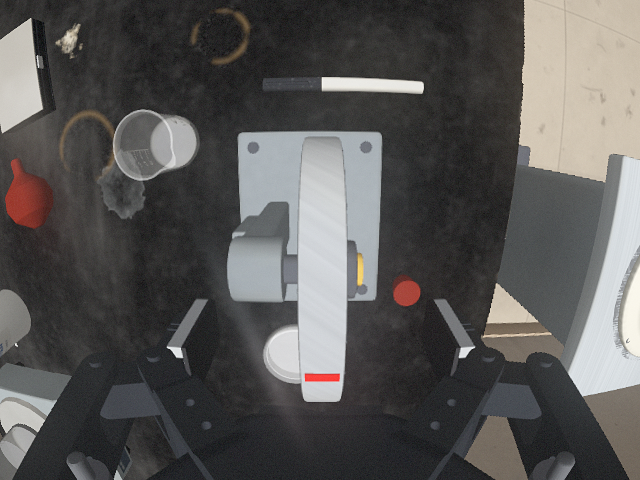

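>>> {"method": "apply_moves", "body": {
  "increments": [
    [[0, 0, 0, 0, 0, 0, -1], [0, 0, 0, 0, 0, 0, -1], [0, 0, 0, 0, 0, 0, -1], [0, 0, 0, 0, 0, 0, -1], [0, 0, 0, 0, 0, 0, -1], [0, 0, 0, 0, 0, 0, -1], [0, 0, 0, 0, 0, 0, -1], [0, 0, 0, 0, 0, 0, -1], [0, 0, 0, 0, 0, 0, -1]]
  ]
}}

```text
clock: 19.3
position: [476.4, -57.6, 243.9]
ee_rot: [0.731, -0.682, 0.019, 0.018]
contact_force: [-2.6, -0.4, 4.0]
gripper_width: 17.3
```

```bash
python3 - <<'E'
from h import *
print(where());print(stripe());print(stripe())
E
```

```text
{'tilt': np.float64(3.03), 'pos': np.float64(3.1), 'r': np.float64(114.1), 'ax': np.float64(-0.2), 'out': array([-1.,  0.]), 'w': 17.3, 'F': array([-2.6, -0.4,  4. ]), 't': 19.3}
([(np.float64(18.8), array([-1.7,  0. ]), array([320.8, 376. ]), 250)], array([-89.,  49.]))
([(np.float64(18.8), array([-1.8,  0. ]), array([320.9, 376. ]), 253)], array([-89.,  49.]))
```

>>> {"method": "apply_moves", "body": {
  "increments": [
    [[-0.057, 0, 0.001, 0, 0.1, 0, -1], [-0.114, 0, 0.006, 0, 0.2, 0, -1], [-0.226, 0, 0.023, 0, 0.4, 0, -1], [-0.337, 0, 0.051, 0, 0.6, 0, -1], [-0.444, 0, 0.09, 0, 0.8, 0, -1], [-0.503, 0, 0.117, 0, 0.914, 0, -1], [-0.503, 0, 0.117, 0, 0.914, 0, -1], [-0.503, 0, 0.117, 0, 0.914, 0, -1], [-0.503, 0, 0.117, 0, 0.914, 0, -1], [-0.503, 0, 0.117, 0, 0.914, 0, -1]]
  ]
}}

```text
clock: 20.4
position: [473.1, -8.1, 229.6]
ee_rot: [0.707, -0.66, 0.184, 0.172]
contact_force: [-4.7, 2.5, 5.6]
gripper_width: 17.0
```

```bash
python3 - <<'E'
from h import *
print(where());print(stripe());print(stripe())
dotang(1)
p=arm.get_image("top");print([r for r in red(p) if 260<r[0][0]<380 and 280<r[0][1]<340])
cv2.imwrite("pics/t9.png",p["img"][:,:,::-1])
p=arm.get_image("side");print([r for r in red(p) if 200<r[0][0]<270 and r[0][1]<300]);cv2.imwrite("pics/s9.png",p["img"][:,:,::-1])
s=arm.read_state();print(s["wrist_torque"],s["joint_vel"].round(3))
E
```

```text
{'tilt': np.float64(29.2), 'pos': np.float64(29.25), 'r': np.float64(114.2), 'ax': np.float64(-0.1), 'out': array([-1.,  0.]), 'w': 17.0, 'F': array([-4.7,  2.5,  5.6]), 't': 20.4}
([(np.float64(45.7), array([-1.2,  0.1]), array([320.3, 376.3]), 292)], array([-63.,  76.]))
([(np.float64(45.6), array([-1.2, -0.1]), array([320.3, 376.3]), 290)], array([-63.,  76.]))
dot 39.0 [ 2.4 -0.5 -0.6  0.7] [('side', array([223., 210.]), 0.78), ('top', array([302.7, 315.8]), 0.64)]
[(array([289.8, 312.1]), np.int32(21))]
[]
[ 0.78661082  1.00849725 -0.67793524] [-0.     0.002 -0.     0.     0.    -0.001]
```

View pics/t9.png

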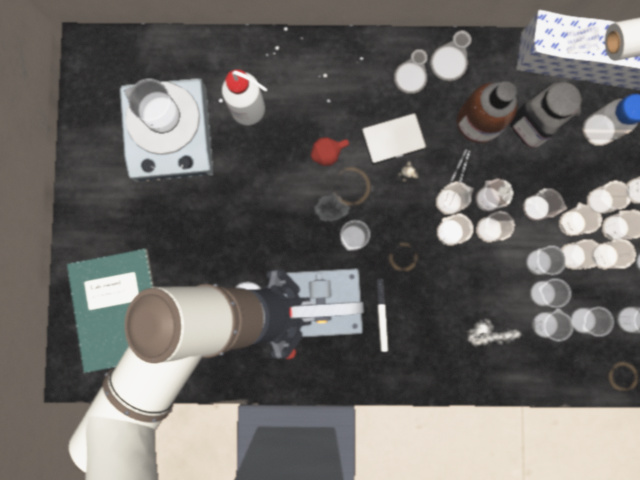

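View pics/s9.png

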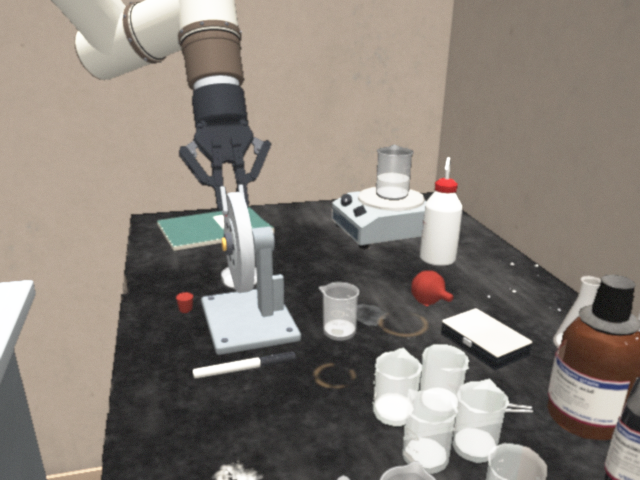

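```bash
python3 - <<'E'
from h import *
print(arm.job_done(),where())
E
```

```text
the job is handed in; nothing more can be done
the job is handed in; nothing more can be done
```

I found the heavy side by rolling the rotor down from both sides. It now points straight down, with the arm still gripping the rim at rest, and the job is handed in. The handed-in time was about 21 s of the 67 s allowed.

- **First release:** I turned the rotor about 115° by its rim towards +y and let go. It rolled back and stopped with the red mark at 72.1°, measured from straight up towards +y.
- **Second release:** I turned it about 126° the other way and let go. It stopped with the mark at 18.9°.
- **Stops compared:** they lie about 53° apart, so it stops about 26° short of the bottom on each side, inside the stated 20–30°. Half-way is 45.5°.
- **Final position:** I gripped it at the second stop and turned it half the difference between the stops. The mark now reads 45.6–45.7° in the wrist camera.

**Last checks:** the arm was still, the grip was closed on the disc at 17 mm, and the contact force was under 8 N. In the final pictures the pen, stopper and beaker are where they began. The arm and stand partly hide the dish, but what shows of it looks unmoved.

**One disagreement:** the trained network's estimate of the dot read 39°. Its readings had scattered by about 6° earlier, so I trusted the wrist-camera stripe. A cruder check of the stop spacing, from the arm's own tilt at matching stripe rows, gave about 51.6°; that moves the half-way point by less than 1°.

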